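# Build the drilling stack for a nut bead

### The job

Make up the drilling stack in the round nest on the steel plate, in this order: stand the tall plastic collar flat inside the nest's rim, then set the big nut bead flat and central on top of the collar, then lay the wide flat steel ring flat and central on top of the bead. Leave the stack standing upright by itself.

Things in the scene. Friction and masses are not known exactly. Their poses are not given: they have to be found in the camera images.
- nest_floor (a point): Centre of the nest's flat floor, 6 mm above the table. The nest is a fixed dark steel plate, 120 mm square and 6 mm thick, carrying a round rim 76 mm inside, 86 mm outside and 5 mm high (rim top 11 mm above the table). z is up. The plate's position and yaw differ each time.
- collar_mid (a point): Centre (half-way up) of the tall collar: a plain white plastic tube standing on the table, 48 mm outside, 28 mm bore right through, 30 mm high. z is its axis, up; both ends are alike. Gripped round the outside, by its upper half so that the fingers clear the nest's rim. Not to be confused with the solid white puck, 52 mm across and 16 mm high.
- bead_mid (a point): Centre (half-way up) of the big nut bead: a brown barrel-shaped nut with dark seams, both ends faced flat, standing on end on the table, 40 mm high, 52 mm across at the middle, its flat ends 40 mm across. z is its axis, up; both ends are alike. Standing on the collar, its centre is 35 mm above the collar's centre. Gripped round the middle. A like bead only 26 mm high and 32 mm across is not wanted.
- cap_ring_mid (a point): Centre (half-way up) of the wide steel ring: lies flat on the table, 60 mm outside, 30 mm hole, 12 mm thick; both faces alike, z is its axis, up. Gripped across the outside. Lying on the bead, its centre is 26 mm above the bead's centre. A smaller steel ring, 36 mm outside, is not wanted.
There are look-alikes about, which are no part of the job. Leave any orange or yellow look-alike of the part that bears collar_mid alone.

How it is judged (in metres and radians):
On the way, in this order (a step that is already met when the one before it is completed fails the run):
1. the collar stands flat on the nest's floor inside the rim (horizontal distance between collar_mid and nest_floor below 0.018 m and z of collar_mid in the frame of nest_floor between 0.011 and 0.019 m and angle between collar_mid's own z axis and vertical below 0.17 rad), for 0.2 s.
2. the bead stands flat on top of the collar, the collar still in the nest (all of step 1 and horizontal distance between bead_mid and collar_mid below 0.015 m and z of bead_mid in the frame of collar_mid between 0.03 and 0.04 m and angle between bead_mid's own z axis and vertical below 0.17 rad), for 0.2 s.
3. the wide ring lies flat on top of the bead (all of step 2 and horizontal distance between cap_ring_mid and bead_mid below 0.015 m and z of cap_ring_mid in the frame of bead_mid between 0.021 and 0.031 m and angle between cap_ring_mid's own z axis and vertical below 0.17 rad), for 0.2 s.
At the end, for the whole second after the job is handed in: Standing free: collar flat in the nest (centre within 18 mm of the nest's); bead flat on it (within 15 mm sideways, centre 30-40 mm above the collar's); wide ring flat on the bead (within 15 mm sideways, centre 21-31 mm above the bead's); each tilted under 10 degrees (all of step 3); the robot touches nothing.
It also fails if it takes over 67 s, if anything falls off the work surface, if the arm or the gripper's body presses on something with over 40 N, if the wrist force passes 120 N, or if a joint passes its speed limit or range.

### The arm

A 6-joint arm with a two-finger parallel gripper is mounted at the origin on the work surface. World frame = base frame: x ahead of the robot, y to its left, z up, the work surface at z = 0. Lengths are in mm, angles in rad, forces in N, time in s.
With the tool pointing down it reaches from about 350 to 775 mm from the base axis. Payload 7.3 kg.
Tool frame: the origin (TCP) lies at the very end of the fingers, on their centre line; the grasp point (between the pads) lies 19 mm behind it (ctrl.pinch_z is the distance from the TCP to the grasp point, in mm); z points along the fingers, y is the line along which they close (so a half turn about z gives the same grasp; the last joint's range is limited). The gripper opens to 92 mm and grips with 3 to 60 N. Pads are 19 mm wide; open, the fingers measure 130 mm over their backs; the gripper's body (75 mm by 190 mm) begins 47 mm behind the grasp point.
Start: joints at [1.014, 0.342, 1.524, -0, 1.275, -0.146], TCP at [209.643, 481.347, 226.741] pointing down, gripper open.
Joint ranges: [-2.53, 2.53], [-0.77, 2.02], [0.04, 2.7], [-1, 4.14], [0.28, 2.66], [-3.11, 3.11]. Speed limits (rad/s): [2.57, 2.57, 3.14, 3.14, 3.14, 3.14].

### API

Orientations are given as a 3x3 rotation matrix whose columns are the frame's x, y, z axes.
In Python, from station import get_obs, viewer, job, ctrl gives the robot as it stands.
- The arm moves only by the tool jog_arm, never from a script. Its argument "increments" is a list of rows, each a list of 2 entries, a list of its own where there are three numbers: the shift along the tool's x, y, z in cm, then the turn, a rotation vector about the tool's x, y, z in rad. A call has 1 to 8 rows; each row is the pose to reach, as a shift and turn from the pose commanded when the call began, along the tool's axes at that moment; what a row does not reach only later rows make up. A row lasts 1/10 s, in which the tool goes at most 50 mm and 8.59 degrees, less where a joint would pass 70% of its speed; a pose out of reach is approached as far as the arm can. A call with a gripper value outside its range is refused whole. "hand" is the opening in per cent of the stroke, from 0 (shut) to 100 (fully open), set as the call begins (left out, the last holds). The fingers move at their own pace and stop on an object; "force" is the grip in N (left out, the last holds). Time passes only in rows, so rows that repeat a pose let the fingers close. It gives the time, the measured TCP pose, the force, the opening and the grip force at its end, in the units of the state.
- get_obs(): the state, without advancing time (a new reading comes with each control period).
- viewer.camera(name): name is "side" or "top" or "wrist"; returns the picture (400x640x3 uint8, red, green, blue); there is no depth.
- viewer.calibration(name): a dict with "camera_matrix" (3x3 intrinsics, pixels), "k1" (the pictures are not rectified: a ray, as slopes to the right and down, at radius r is drawn at 1 + k1 r^2 times it, then the intrinsics apply), "cam_to_world" (4x4, takes a point from camera to world coordinates); the wrist camera has in their place "mount" (4x4, takes a point from camera to tool coordinates, whose origin is the TCP and whose axes are the flange's). Camera axes: x right, y down, z forward; pixel columns grow to the right and rows downward; lengths in mm; the calibration is good to about 2 mm. A picture is of the moment at which its call begins: read the wrist's pose just before it. calibration takes no time and is no camera call.
- job.sign_off(): hands the job in; it is judged then, once.
The state is a dict: "time": time; "joint_positions": joint angles; "qvel": joint speeds; "tau": joint torques, N m; "eef_pos": TCP position; "tcp_rot": TCP orientation; "wrist_force": force on the tool from outside, world axes, zero at the start; "moment": the same for the moment, N m; "finger_gap": opening from 0.0 (shut) to 1.0 (fully open); "grip_force": force on a finger pad.
Only numpy, scipy, OpenCV 4.12 (cv2) and the standard library are available. Lean on these libraries where they do the work, as an engineer would, in place of code of your own. Each camera call takes 0.05 s, during which the arm holds its last target. There are 200 camera calls.

## Working session

There is one attempt and no reset: what is moved stays moved. The work goes in short steps, Python scripts to look and compute and a tool call to move; the robot and the scene stay as the last step left them, time stands still between calls to the robot, and variables do not carry over. Pictures are saved under pics/ and viewed, at most 12 in all, crops included, and the job is handed in when it is done.

Besides the shell and the picture viewer there is one more tool, called after ">>>" as name(argument=value, ...) on one line, values as JSON. jog_arm: Moves the arm, as the interface text tells. Its arguments: {"type":"object","properties":{"increments":{"type":"array"},"hand":{"type":"number"},"force":{"type":"number"}},"required":["increments"]}

```bash
mkdir -p pics; ls; python3 - <<'E'
from station import get_obs, viewer, job, ctrl
import cv2,numpy as np
o=get_obs();print(o['time'],o['eef_pos'],o['tcp_rot'],ctrl.pinch_z)
for n in ("top","side"):
    im=viewer.camera(n);cv2.imwrite(f'pics/{n}0.png',im[:,:,::-1]);c=viewer.calibration(n);print(n,c)
print(viewer.calibration("wrist"))
E
```

```text
pics
0.0 [209.4064349  480.98656405 226.02738535] [[-9.16818630e-01  3.99303022e-01 -8.35058957e-04]
 [ 3.99303821e-01  9.16817723e-01 -1.31184525e-03]
 [ 2.41773079e-04 -1.53616640e-03 -9.99998791e-01]] 18.8
top {'camera_matrix': array([[423.74789781,   0.        , 322.14882018],
       [  0.        , 423.74789781, 196.44090132],
       [  0.        ,   0.        ,   1.        ]]), 'k1': 0.011693978342900336, 'cam_to_world': array([[ 1.65188386e-02, -9.88071550e-01,  1.53106954e-01,
         3.28082400e+02],
       [-9.99782108e-01, -1.82771462e-02, -1.00837281e-02,
        -6.62782241e+00],
       [ 1.27618030e-02, -1.52907021e-01, -9.88158175e-01,
         9.84619322e+02],
       [ 0.00000000e+00,  0.00000000e+00,  0.00000000e+00,
         1.00000000e+00]])}
side {'camera_matrix': array([[419.22740844,   0.        , 321.56780795],
       [  0.        , 419.22740844, 203.49472839],
       [  0.        ,   0.        ,   1.        ]]), 'k1': -0.054126972524404175, 'cam_to_world': array([[ 9.85309748e-01, -9.29512124e-02,  1.43264694e-01,
         3.51066975e+02],
       [-1.70422912e-01, -4.81203154e-01,  8.59883455e-01,
        -8.40165548e+02],
       [-1.09877868e-02, -8.71667136e-01, -4.89975175e-01,
         5.43590525e+02],
       [ 0.00000000e+00,  0.00000000e+00,  0.00000000e+00,
         1.00000000e+00]])}
{'camera_matrix': array([[301.94151343,   0.        , 318.71265346],
       [  0.        , 301.94151343, 197.30874076],
       [  0.        ,   0.        ,   1.        ]]), 'k1': 0.0021811431347740114, 'mount': array([[ 4.55686929e-04, -9.52653155e-01, -3.04058809e-01,
         8.38956747e+01],
       [ 9.99999699e-01,  2.43110739e-04,  7.36984336e-04,
         6.61768511e-02],
       [-6.28170491e-04, -3.04059053e-01,  9.52652978e-01,
        -1.57312625e+02],
       [ 0.00000000e+00,  0.00000000e+00,  0.00000000e+00,
         1.00000000e+00]])}
```

View pics/top0.png

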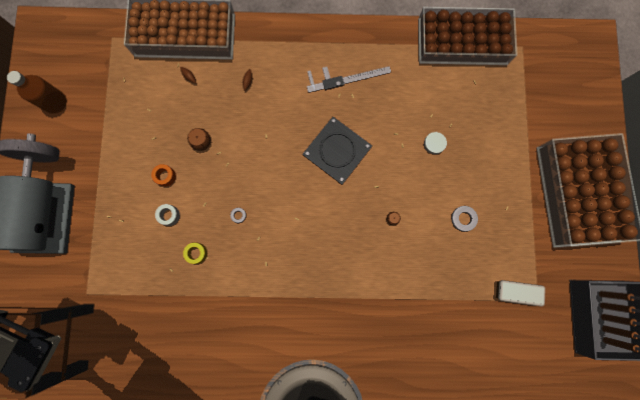

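View pics/side0.png

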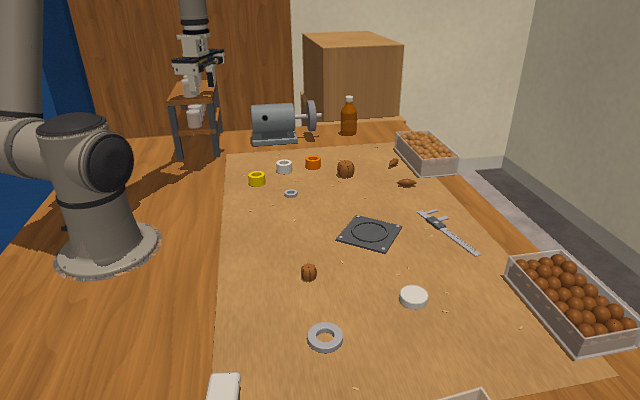

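Top view. Collar candidates are the white tube (167,215), the orange tube (163,175), the yellow tube (194,253) and the solid white puck (436,143). Bead candidates are the big bead (199,139) and the small one (394,218). Ring candidates are the wide ring (465,219) and the small one (238,215). The nest is at (337,150). By the description I choose the white tube, the bead at (199,139) and the ring at (465,219).

```bash
cat > h.py <<'E'
import cv2,numpy as np
from station import get_obs, viewer, job, ctrl
def snap(n):
    o=get_obs(); im=viewer.camera(n)[:,:,::-1].copy(); c=viewer.calibration(n)
    if n=="wrist":
        T=np.eye(4);T[:3,:3]=o['tcp_rot'];T[:3,3]=o['eef_pos'];M=T@c['mount']
    else: M=c['cam_to_world']
    return im,(c['camera_matrix'],c['k1'],M)
def cast(cam,uv,z):
    K,k,M=cam
    s=cv2.undistortPoints(np.array([[uv]],float),K,np.array([k,0,0,0.]))[0,0]
    d=M[:3,:3]@np.r_[s,1]; return M[:3,3]+d*(z-M[2,3])/d[2]
def proj(cam,p):
    K,k,M=cam
    R=M[:3,:3].T; return cv2.projectPoints(np.array([p],float),cv2.Rodrigues(R)[0],-R@M[:3,3],K,np.array([k,0,0,0.]))[0][0,0]
def blobs(m,amin=60):
    c,_=cv2.findContours(m.astype(np.uint8),cv2.RETR_EXTERNAL,cv2.CHAIN_APPROX_NONE)
    return [x for x in c if cv2.contourArea(x)>amin]
def togo(p,o=None):
    "shift in tool axes, cm, from the present TCP to world p (mm)"
    o=o or get_obs(); return o['tcp_rot'].T@(np.array(p)-o['eef_pos'])/10
E
python3 - <<'E'
from h import *
im=cv2.imread('pics/top0.png');c=viewer.calibration("top");cam=(c['camera_matrix'],c['k1'],c['cam_to_world'])
hsv=cv2.cvtColor(im,cv2.COLOR_BGR2HSV);g=im.astype(int).max(2);sat=hsv[...,1]
def box(m,u,v,r=28):
    k=np.zeros(m.shape,bool);k[v-r:v+r,u-r:u+r]=1;return m&k
light=(sat<70)&(g>110)
for n,m,u,v,z,d in [('collar',light,167,215,30,48),('ring',light,465,219,12,60),('bead',g<95,199,139,20,52),('nest',g<90,337,150,6,120),('puck',light,436,143,16,52)]:
    mm=box(m,u,v,18 if n!='nest' else 40)
    b=blobs(mm,30)
    for x in b:
        (cu,cv_),(w,h),a=cv2.minAreaRect(x);cc=cv2.minEnclosingCircle(x)
        P=cast(cam,cc[0] if n!='nest' else (cu,cv_),z);Q=cast(cam,(cu+1,cv_),z);s=np.linalg.norm(P-Q)
        print(n,(cu,cv_),w*s,h*s,a,cc[1]*2*s,P,np.hypot(*P[:2]))
v=np.hstack([cv2.resize(im[y-25:y+25,x-25:x+25],(250,250),interpolation=2) for x,y in [(167,215),(199,139),(465,219)]])
cv2.imwrite('pics/crop0.png',v)
E
```

```text
collar (165.0, 214.0) 44.626157272711005 44.626157272711005 90.0 47.28982870080438 [430.15638311 336.56940734  30.        ] 546.1808124436724
ring (465.0, 218.0) 55.575573144193626 55.575573144193626 90.0 59.31001454009088 [ 434.46880005 -347.55998767   12.        ] 556.3821377822295
bead (201.36102294921875, 141.97445678710938) 127.57759105935641 142.32643976342263 47.29060745239258 156.53546701793292 [604.42096324 271.52571513  20.        ] 662.6091719698841
nest (336.7081604003906, 149.92938232421875) 119.40009865373736 118.09438508437695 37.5685920715332 163.54497016348225 [592.26637048 -49.38699945   6.        ] 594.3219071498455
puck (435.5, 142.0) 52.398567233572145 55.018495595250755 90.0 57.99511315547721 [ 614.66730988 -282.55440875   16.        ] 676.5004772654212
```

View pics/crop0.png

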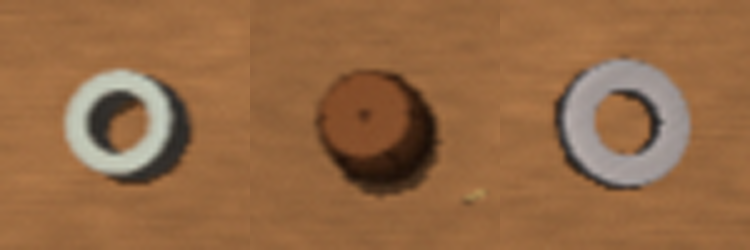

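The crop shows the open white tube, the flat-topped brown big bead and the wide steel ring, so the choice holds. The bead's top face is at about (196.8,136.8). Sizes agree: collar 47 mm, ring 59 mm, nest 119 mm. I'll go above the collar.

>>> jog_arm(increments=[[[-26.0, -4.4, 9.6], [0, 0, 0]], [[-26.0, -4.4, 9.6], [0, 0, 0]], [[-26.0, -4.4, 9.6], [0, 0, 0]], [[-26.0, -4.4, 9.6], [0, 0, 0]], [[-26.0, -4.4, 9.6], [0, 0, 0]], [[-26.0, -4.4, 9.6], [0, 0, 0]], [[-26.0, -4.4, 9.6], [0, 0, 0]], [[-26.0, -4.4, 9.6], [0, 0, 0]]], hand=100)

```text
time: 0.9
eef_pos: [430.3, 336.8, 130.2]
tcp_rot: [[-0.916, 0.401, -0.002], [0.401, 0.916, -0.0], [0.001, -0.001, -1.0]]
wrist_force: [0.5, 0.3, -0.1]
finger_gap: 1.001
grip_force: 0.0
```

```bash
cat >> h.py <<'E'
def light(im):
    h=cv2.cvtColor(im,cv2.COLOR_BGR2HSV); return (h[...,1]<70)&(h[...,2]>110)
def near(cam,m,p,tol=60):
    "outer circle of the blobs near p: (pixel, centre at p's height, diameter in mm)"
    r=[]
    for x in blobs(m):
        if len(x)<5: continue
        (u,v),(a,b),_=cv2.fitEllipse(cv2.convexHull(x)); P=cast(cam,(u,v),p[2])
        if np.hypot(*(P-p)[:2])<tol:
            q=[cast(cam,y[0],p[2]) for y in x.astype(float)]
            c,R=cv2.minEnclosingCircle(np.array(q)[:,:2].astype(np.float32)); r.append(((u,v),np.round(c,1),round(2*R,1)))
    return r
E
python3 - <<'E'
from h import *
im,cam=snap("wrist");cv2.imwrite('pics/w1.png',im);o=get_obs();print(o['time'],o['eef_pos'],o['qvel'])
print(near(cam,light(im),np.array([430,336.5,30])),proj(cam,[430,336.5,30]))
c=viewer.calibration("top");t=(c['camera_matrix'],c['k1'],c['cam_to_world']);print('bead',cast(t,(196.8,136.8),40))
E
```

```text
0.95 [429.88507541 337.37588676 130.67947352] [ 0.0221677  -0.01423343 -0.00025677 -0.00102401 -0.00202589 -0.00395527]
[((319.016357421875, 196.9911346435547), array([429.2, 338. ]), 47.2)] [318.14318749 199.08716458]
bead [607.56463811 273.57582055  40.        ]
```

View pics/w1.png

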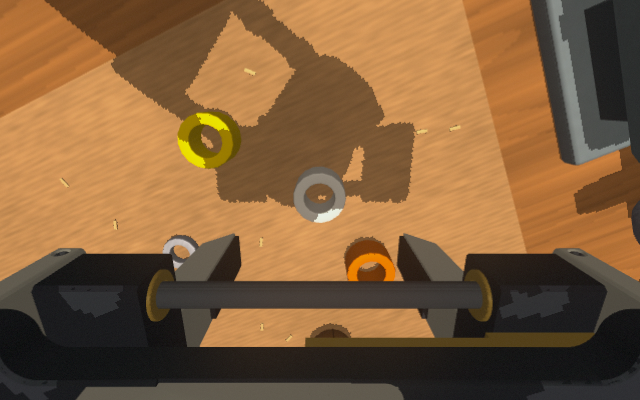

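The wrist view shows the white collar at (319,197), 47 mm across, right under the fingers at (429,338). The orange and yellow tubes are clear of the finger paths, so I'll descend and grip with the tip at 9 mm.

>>> jog_arm(increments=[[[0.1, 0, 5], [0, 0, 0]], [[0.1, 0, 9], [0, 0, 0]], [[0.1, 0, 11], [0, 0, 0]], [[0.1, 0, 12.1], [0, 0, 0]], [[0.1, 0, 12.1], [0, 0, 0]]])

```text
time: 1.45
eef_pos: [428.3, 338.2, 9.2]
tcp_rot: [[-0.917, 0.398, -0.001], [0.398, 0.917, -0.001], [0.001, -0.001, -1.0]]
wrist_force: [-0.2, 0.7, 0.7]
finger_gap: 0.999
grip_force: 0.0
```

>>> jog_arm(increments=[[[0, 0, 0], [0, 0, 0]], [[0, 0, 0], [0, 0, 0]], [[0, 0, 0], [0, 0, 0]], [[0, 0, 0], [0, 0, 0]], [[0, 0, 0], [0, 0, 0]], [[0, 0, 0], [0, 0, 0]], [[0, 0, 0], [0, 0, 0]], [[0, 0, 0], [0, 0, 0]]], hand=30, force=25)

```text
time: 2.25
eef_pos: [429.7, 337.6, 9.9]
tcp_rot: [[-0.917, 0.399, 0.0], [0.399, 0.917, 0.0], [-0.0, 0.0, -1.0]]
wrist_force: [-1.2, -0.2, 1.6]
finger_gap: 0.509
grip_force: 25.0
```

>>> jog_arm(increments=[[[0, 0, -4], [0, 0, 0]], [[0, 0, -8], [0, 0, 0]], [[-3, -3, -12], [0, 0, 0]], [[-6.5, -6, -12], [0, 0, 0]], [[-10, -9.5, -12], [0, 0, 0]], [[-13.5, -12.5, -12], [0, 0, 0]], [[-17, -16, -12], [0, 0, 0]], [[-20, -19, -12], [0, 0, 0]]])

```text
time: 3.05
eef_pos: [537.6, 81.1, 129.7]
tcp_rot: [[-0.917, 0.4, 0.0], [0.4, 0.917, -0.0], [-0.0, -0.0, -1.0]]
wrist_force: [0.7, 1.1, -0.2]
finger_gap: 0.51
grip_force: 25.0
```

>>> jog_arm(increments=[[[-3, -3, 0], [0, 0, 0]], [[-6, -5.7, 0], [0, 0, 0]], [[-8.5, -8, 0], [0, 0, 0]], [[-10.4, -10, 0], [0, 0, 0]], [[-10.4, -10, 0], [0, 0, 0]], [[-10.4, -10, 0], [0, 0, 0]]])

```text
time: 3.65
eef_pos: [592.0, -49.9, 129.2]
tcp_rot: [[-0.916, 0.401, -0.001], [0.401, 0.916, 0.001], [0.001, 0.0, -1.0]]
wrist_force: [0.2, 0.2, -0.1]
finger_gap: 0.505
grip_force: 25.0
```

```bash
python3 - <<'E'
from h import *
im,cam=snap("wrist");cv2.imwrite('pics/w2.png',im);o=get_obs();print(o['time'],o['eef_pos'],o['finger_gap'])
print(proj(cam,[592.3,-49.4,6]),proj(cam,[592.3,-49.4,11]))
E
```

```text
3.7 [591.87861743 -49.14381552 129.30819455] 0.5036474567429888
[319.00006905 191.96467277] [319.00888744 193.46373642]
```

View pics/w2.png

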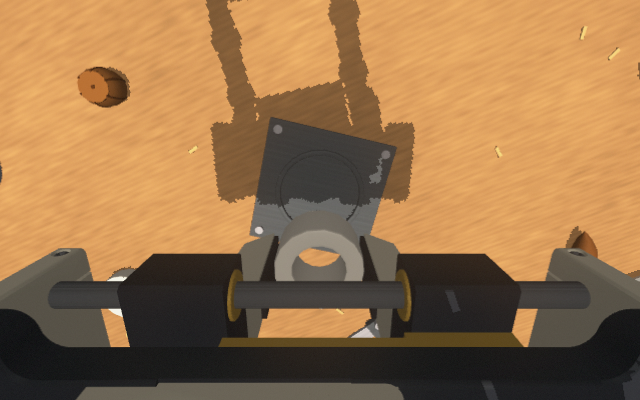

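The nest is seen with its bolts at (386,155) and (259,230), so its midpoint is at (322,192), which agrees with the estimate within about 3 mm. The collar hangs level in the grip. Lowering.

>>> jog_arm(increments=[[[0, 0.15, 4], [0, 0, 0]], [[0, 0.15, 8], [0, 0, 0]], [[0, 0.15, 10], [0, 0, 0]], [[0, 0.15, 10.8], [0, 0, 0]], [[0, 0.15, 11.3], [0, 0, 0]], [[0, 0.15, 11.3], [0, 0, 0]], [[0, 0.15, 11.3], [0, 0, 0]]])

```text
time: 4.4
eef_pos: [593.9, -48.2, 18.0]
tcp_rot: [[-0.917, 0.399, 0.002], [0.399, 0.917, -0.0], [-0.002, 0.001, -1.0]]
wrist_force: [0.9, 0.1, 0.2]
finger_gap: 0.509
grip_force: 25.0
```

>>> jog_arm(increments=[[[0, 0, 0.1], [0, 0, 0]], [[0, 0, 0.15], [0, 0, 0]], [[0, 0, 0.15], [0, 0, 0]], [[0, 0, 0.15], [0, 0, 0]]])

```text
time: 4.8
eef_pos: [593.5, -48.4, 15.9]
tcp_rot: [[-0.917, 0.399, 0.001], [0.399, 0.917, -0.0], [-0.001, 0.0, -1.0]]
wrist_force: [-0.6, 0.2, 4.3]
finger_gap: 0.511
grip_force: 25.0
```

>>> jog_arm(increments=[[[0, 0, 0], [0, 0, 0]], [[0, 0, 0], [0, 0, 0]], [[0, 0, 0], [0, 0, 0]], [[0, 0, 0], [0, 0, 0]], [[0, 0, 0], [0, 0, 0]], [[0, 0, -4], [0, 0, 0]], [[0, 0, -8], [0, 0, 0]], [[0, 0, -12], [0, 0, 0]]], hand=100)

```text
time: 5.6
eef_pos: [592.7, -48.2, 136.3]
tcp_rot: [[-0.917, 0.399, -0.001], [0.399, 0.917, 0.0], [0.001, -0.0, -1.0]]
wrist_force: [0.3, 0.3, -1.0]
finger_gap: 1.0
grip_force: 0.0
```

>>> jog_arm(increments=[[[1.5, 4.5, 0], [0, 0, 0]], [[3.3, 9, 0], [0, 0, 0]], [[5, 13.5, 0], [0, 0, 0]], [[7, 18, 0], [0, 0, 0]], [[8.5, 22.5, 0], [0, 0, 0]], [[10.2, 27, 0], [0, 0, 0]], [[11.6, 30.1, 0], [0, 0, 0]], [[11.6, 30.1, 0], [0, 0, 0]]])

```text
time: 6.4
eef_pos: [605.8, 278.8, 134.8]
tcp_rot: [[-0.919, 0.395, -0.0], [0.395, 0.919, 0.001], [0.001, 0.001, -1.0]]
wrist_force: [0.2, -0.5, -0.5]
finger_gap: 1.0
grip_force: 0.0
```

```bash
python3 - <<'E'
from h import *
im,cam=snap("wrist");cv2.imwrite('pics/w3.png',im);o=get_obs();print(o['time'],o['eef_pos'])
print(proj(cam,[607.6,273.6,40]),proj(cam,[607.6,273.6,0]))
im,t=snap("top");n=np.array([593.5,-48.2,36]);print('collar',near(t,light(im),n),proj(t,n))
E
```

```text
6.45 [606.14270457 276.17369183 134.71343171]
[313.66300985 205.07915072] [314.21830397 192.0887695 ]
collar [((337.03271484375, 145.94602966308594), array([593.7, -48.7]), 48.6)] [336.80763358 146.00300524]
```

View pics/w3.png

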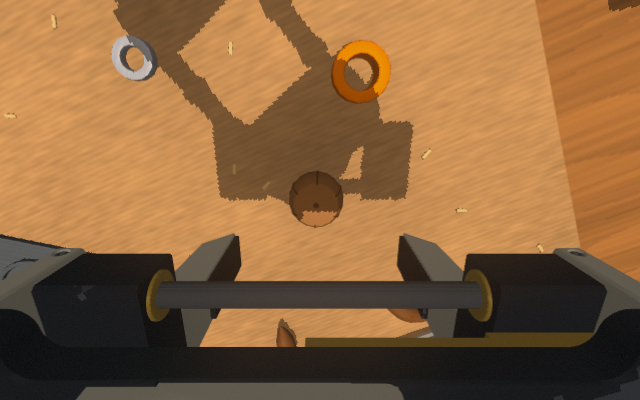

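The wrist view shows the bead's end face centred at (316,206), outline about (316,199), standing upright. It sits about 4 mm in -x and 2 mm in -y of the tool. The collar in the nest reads (593.7,-48.7). I'll descend to a tip height of 4 mm.

>>> jog_arm(increments=[[[-0.4, -0.2, 4], [0, 0, 0]], [[-0.4, -0.2, 8], [0, 0, 0]], [[-0.4, -0.2, 11], [0, 0, 0]], [[-0.4, -0.2, 12.3], [0, 0, 0]], [[-0.4, -0.2, 12.9], [0, 0, 0]], [[-0.4, -0.2, 12.9], [0, 0, 0]], [[-0.4, -0.2, 12.9], [0, 0, 0]]])

```text
time: 7.2
eef_pos: [611.0, 270.6, 8.1]
tcp_rot: [[-0.917, 0.4, 0.003], [0.4, 0.917, 0.001], [-0.002, 0.002, -1.0]]
wrist_force: [-1.0, -0.3, 0.1]
finger_gap: 0.998
grip_force: 0.0
```

>>> jog_arm(increments=[[[0, 0, 0], [0, 0, 0]], [[0, 0, 0], [0, 0, 0]], [[0, 0, 0], [0, 0, 0]], [[0, 0, 0], [0, 0, 0]]])

```text
time: 7.6
eef_pos: [609.9, 270.7, 6.6]
tcp_rot: [[-0.917, 0.399, 0.001], [0.399, 0.917, 0.0], [-0.0, 0.0, -1.0]]
wrist_force: [-0.4, 0.0, -0.1]
finger_gap: 1.001
grip_force: 0.0
```

>>> jog_arm(increments=[[[0.2, 0.1, 0.3], [0, 0, 0]], [[0.2, 0.1, 0.3], [0, 0, 0]], [[0.2, 0.1, 0.3], [0, 0, 0]]])

```text
time: 7.9
eef_pos: [608.1, 272.3, 3.0]
tcp_rot: [[-0.917, 0.399, -0.0], [0.399, 0.917, -0.0], [0.0, -0.0, -1.0]]
wrist_force: [-0.3, 0.4, -0.5]
finger_gap: 0.996
grip_force: 0.0
```

>>> jog_arm(increments=[[[0, 0, 0], [0, 0, 0]], [[0, 0, 0], [0, 0, 0]], [[0, 0, 0], [0, 0, 0]], [[0, 0, 0], [0, 0, 0]], [[0, 0, 0], [0, 0, 0]], [[0, 0, 0], [0, 0, 0]], [[0, 0, 0], [0, 0, 0]], [[0, 0, 0], [0, 0, 0]]], hand=35, force=25)

```text
time: 8.7
eef_pos: [608.3, 272.3, 3.3]
tcp_rot: [[-0.917, 0.399, 0.0], [0.399, 0.917, 0.0], [-0.0, 0.0, -1.0]]
wrist_force: [0.0, 0.1, -0.1]
finger_gap: 0.542
grip_force: 25.0
```

```bash
python3 - <<'E'
from h import *
o=get_obs();print(o['eef_pos'],o['finger_gap'],togo([593.7,-48.5,120]))
E
```

```text
[608.34980227 272.29275042   3.26100006] 0.5423941394356349 [-11.46767988 -29.99397241 -11.67732558]
```

Gripped (50 mm opening, consistent with the bead). Lifting and carrying it over the collar.

>>> jog_arm(increments=[[[0, 0, -4], [0, 0, 0]], [[0, 0, -8], [0, 0, 0]], [[-1.4, -4, -11], [0, 0, 0]], [[-3, -8, -11], [0, 0, 0]], [[-4.6, -12, -11], [0, 0, 0]], [[-6.1, -16, -11], [0, 0, 0]], [[-7.6, -20, -11], [0, 0, 0]], [[-9.2, -24, -11], [0, 0, 0]]])

```text
time: 9.5
eef_pos: [596.3, 13.9, 113.3]
tcp_rot: [[-0.917, 0.399, -0.0], [0.399, 0.917, 0.0], [0.0, 0.0, -1.0]]
wrist_force: [-0.0, 0.3, -0.7]
finger_gap: 0.547
grip_force: 25.0
```

>>> jog_arm(increments=[[[-1.3, -3.5, 0], [0, 0, 0]], [[-2.3, -6, 0], [0, 0, 0]], [[-2.3, -6, 0], [0, 0, 0]], [[-2.3, -6, 0], [0, 0, 0]], [[-2.3, -6, 0], [0, 0, 0]], [[-2.3, -6, 0], [0, 0, 0]]])

```text
time: 10.1
eef_pos: [593.9, -47.4, 113.2]
tcp_rot: [[-0.917, 0.398, -0.0], [0.398, 0.917, 0.0], [0.0, 0.0, -1.0]]
wrist_force: [-0.0, -0.3, -0.8]
finger_gap: 0.546
grip_force: 25.0
```

```bash
python3 - <<'E'
from h import *
im,cam=snap("wrist");cv2.imwrite('pics/w4.png',im[130:370,200:440]);o=get_obs();print(o['time'],o['eef_pos'],o['finger_gap'],togo([593.7,-48.5,39.3]))
print(proj(cam,[593.7,-48.5,36])-[200,130])
E
```

```text
10.15 [593.96270748 -47.50833532 113.20476156] 0.5438840872261235 [-0.01623366 -0.10277651  7.3904557 ]
[117.09747102  78.03145875]
```

View pics/w4.png

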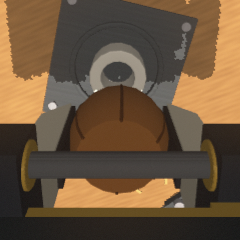

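The crop shows the collar upright in the nest with its hole near (119,72), matching the projected top at (117,78). The bead hangs straight above it. Lowering.

>>> jog_arm(increments=[[[0, 0, 3], [0, 0, 0]], [[0, 0, 5.5], [0, 0, 0]], [[0, 0, 6.6], [0, 0, 0]], [[0, 0, 6.9], [0, 0, 0]], [[0, 0, 7.1], [0, 0, 0]], [[0, 0, 7.1], [0, 0, 0]], [[0, 0, 7.1], [0, 0, 0]], [[0, 0, 7.1], [0, 0, 0]]])

```text
time: 10.95
eef_pos: [594.4, -48.8, 43.1]
tcp_rot: [[-0.917, 0.399, 0.002], [0.399, 0.917, -0.0], [-0.001, 0.0, -1.0]]
wrist_force: [0.4, -0.2, -0.1]
finger_gap: 0.546
grip_force: 25.0
```

>>> jog_arm(increments=[[[0, 0, 0.1], [0, 0, 0]], [[0, 0, 0.2], [0, 0, 0]], [[0, 0, 0.25], [0, 0, 0]], [[0, 0, 0.25], [0, 0, 0]]])

```text
time: 11.35
eef_pos: [593.9, -48.7, 39.6]
tcp_rot: [[-0.917, 0.399, -0.0], [0.399, 0.917, 0.0], [0.0, 0.0, -1.0]]
wrist_force: [0.6, 0.4, -0.1]
finger_gap: 0.544
grip_force: 25.0
```

>>> jog_arm(increments=[[[0, 0, 0.05], [0, 0, 0]], [[0, 0, 0.1], [0, 0, 0]], [[0, 0, 0.1], [0, 0, 0]]])

```text
time: 11.65
eef_pos: [594.0, -48.7, 39.2]
tcp_rot: [[-0.917, 0.399, 0.0], [0.399, 0.917, -0.0], [-0.0, 0.0, -1.0]]
wrist_force: [-1.6, 0.7, 4.7]
finger_gap: 0.547
grip_force: 25.0
```

Contact. Opening, rising and going above the ring.

>>> jog_arm(increments=[[[0, 0, 0], [0, 0, 0]], [[0, 0, 0], [0, 0, 0]], [[0, 0, 0], [0, 0, 0]], [[0, 0, 0], [0, 0, 0]], [[0, 0, 0], [0, 0, 0]], [[0, 0, -3], [0, 0, 0]], [[0, 0, -6.5], [0, 0, 0]], [[0, 0, -10], [0, 0, 0]]], hand=100)

```text
time: 12.45
eef_pos: [593.6, -48.7, 139.5]
tcp_rot: [[-0.917, 0.399, -0.001], [0.399, 0.917, 0.0], [0.001, -0.0, -1.0]]
wrist_force: [1.3, -0.7, -0.8]
finger_gap: 1.001
grip_force: 0.0
```

>>> jog_arm(increments=[[[0.3, -4.5, 0], [0, 0, 0]], [[0.7, -9, 0], [0, 0, 0]], [[1, -13.5, 0], [0, 0, 0]], [[1.4, -18, 0], [0, 0, 0]], [[1.8, -22.5, 0], [0, 0, 0]], [[2.2, -27, 0], [0, 0, 0]], [[2.6, -31.5, 0], [0, 0, 0]], [[2.7, -33.8, 0], [0, 0, 0]]])

```text
time: 13.25
eef_pos: [432.3, -350.8, 138.8]
tcp_rot: [[-0.916, 0.402, -0.0], [0.402, 0.916, -0.001], [-0.0, -0.001, -1.0]]
wrist_force: [0.5, 0.9, -0.1]
finger_gap: 1.002
grip_force: 0.0
```

>>> jog_arm(increments=[[[0, 0, 0], [0, 0, 0]], [[0, 0, 0], [0, 0, 0]], [[0, 0, 0], [0, 0, 0]]])

```text
time: 13.55
eef_pos: [434.7, -346.7, 138.6]
tcp_rot: [[-0.917, 0.398, -0.0], [0.398, 0.917, 0.001], [0.0, 0.001, -1.0]]
wrist_force: [-1.0, 0.7, 0.2]
finger_gap: 0.999
grip_force: 0.0
```

```bash
python3 - <<'E'
from h import *
im,cam=snap("wrist");cv2.imwrite('pics/w5.png',im);o=get_obs();print(o['time'],o['eef_pos'])
p=np.array([434.5,-347.6,12]);print(near(cam,light(im),p),proj(cam,p))
im,t=snap("top");cs=im[100:180,290:390];cv2.imwrite('pics/t5.png',cv2.resize(cs,None,fx=5,fy=5))
print('bead top',proj(t,[594,-48.7,76])-[290,100],'collar top',proj(t,[593.7,-48.6,36])-[290,100])
E
```

```text
13.6 [ 434.83336066 -346.56719148  138.67731605]
[((318.20758056640625, 200.4541015625), array([ 441.6, -350.1]), 55.4)] [317.3946373  190.99487682]
bead top [47.88376049 40.90268188] collar top [46.98177913 45.92231866]
```

View pics/w5.png

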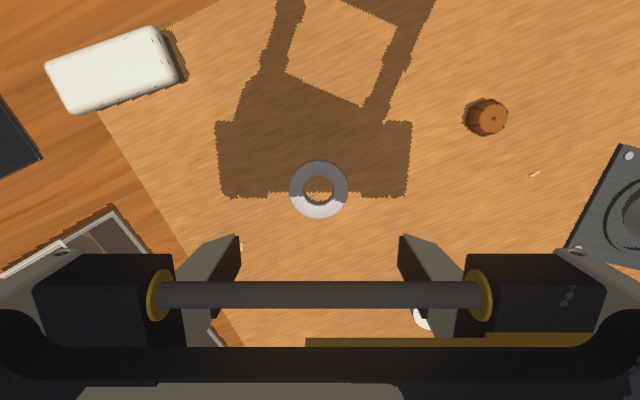

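View pics/t5.png

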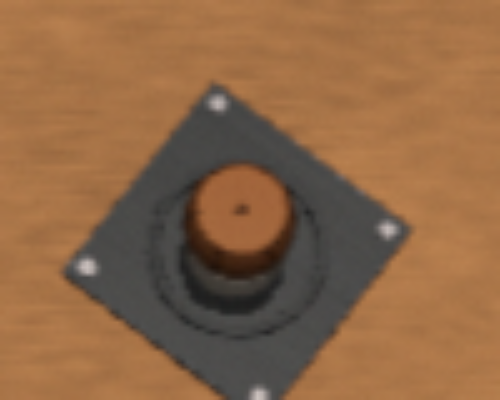

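The wide ring is centred at about (318,190) in the wrist view, within 2 mm of the projection. In the top crop the bead's end face centre is at (241,209)/5, against (239,205)/5 predicted, so the bead is central and upright. Descending on the ring.

>>> jog_arm(increments=[[[0, 0.05, 4.5], [0, 0, 0]], [[0, 0.05, 9], [0, 0, 0]], [[0, 0.05, 12], [0, 0, 0]], [[0, 0.05, 13], [0, 0, 0]], [[0, 0.05, 13.3], [0, 0, 0]], [[0, 0.05, 13.3], [0, 0, 0]], [[0, 0.05, 13.3], [0, 0, 0]], [[0, 0.05, 13.3], [0, 0, 0]]])

```text
time: 14.45
eef_pos: [435.2, -348.0, 7.2]
tcp_rot: [[-0.917, 0.399, 0.002], [0.399, 0.917, -0.002], [-0.003, -0.001, -1.0]]
wrist_force: [-0.8, -0.6, 0.2]
finger_gap: 0.999
grip_force: 0.0
```

>>> jog_arm(increments=[[[0, 0, 0.2], [0, 0, 0]], [[0, 0, 0.2], [0, 0, 0]], [[0, 0, 0.2], [0, 0, 0]], [[0, 0, 0.2], [0, 0, 0]]])

```text
time: 14.85
eef_pos: [434.4, -347.4, 3.7]
tcp_rot: [[-0.917, 0.399, 0.0], [0.399, 0.917, 0.0], [-0.0, 0.0, -1.0]]
wrist_force: [0.2, -0.3, -0.2]
finger_gap: 0.997
grip_force: 0.0
```

>>> jog_arm(increments=[[[0, 0, 0.1], [0, 0, 0]], [[0, 0, 0.1], [0, 0, 0]], [[0, 0, 0.1], [0, 0, 0]], [[0, 0, 0.1], [0, 0, 0]], [[0, 0, 0.1], [0, 0, 0]], [[0, 0, 0.1], [0, 0, 0]], [[0, 0, 0.1], [0, 0, 0]], [[0, 0, 0.1], [0, 0, 0]]], hand=45, force=30)

```text
time: 15.65
eef_pos: [434.4, -347.3, 2.7]
tcp_rot: [[-0.917, 0.399, 0.0], [0.399, 0.917, 0.0], [-0.0, 0.0, -1.0]]
wrist_force: [-0.5, 0.7, -0.2]
finger_gap: 0.632
grip_force: 30.5
```

>>> jog_arm(increments=[[[0, 0, -5], [0, 0, 0]], [[0, 0, -9], [0, 0, 0]], [[0, 0, -13.5], [0, 0, 0]], [[0, 0, -13.5], [0, 0, 0]]])

```text
time: 16.05
eef_pos: [436.9, -349.8, 143.9]
tcp_rot: [[-0.917, 0.399, 0.008], [0.399, 0.917, -0.009], [-0.011, -0.005, -1.0]]
wrist_force: [1.0, -0.6, -0.7]
finger_gap: 0.631
grip_force: 30.5
```

```bash
python3 - <<'E'
from h import *
o=get_obs();print(o['eef_pos'],o['finger_gap'],o['grip_force'],togo([594.3,-48.8,138]))
E
```

```text
[ 436.89177197 -349.84292321  143.89318109] 0.6310552036567143 30.508836046792567 [-2.41035742 33.88755128  0.46180061]
```

>>> jog_arm(increments=[[[-0.4, 4.5, 0], [0, 0, 0]], [[-0.8, 9, 0], [0, 0, 0]], [[-1.2, 13.5, 0], [0, 0, 0]], [[-1.5, 18, 0], [0, 0, 0]], [[-1.9, 22, 0], [0, 0, 0]], [[-2.2, 26, 0], [0, 0, 0]], [[-2.5, 30, 0], [0, 0, 0]], [[-2.7, 33, 0], [0, 0, 0]]])

```text
time: 16.85
eef_pos: [591.3, -53.1, 136.6]
tcp_rot: [[-0.917, 0.398, -0.001], [0.398, 0.917, 0.001], [0.001, 0.0, -1.0]]
wrist_force: [-0.2, -0.7, -0.8]
finger_gap: 0.636
grip_force: 30.5
```

>>> jog_arm(increments=[[[-0.05, 0.75, 0], [0, 0, 0]], [[-0.05, 0.75, 0], [0, 0, 0]], [[-0.05, 0.75, 0], [0, 0, 0]], [[-0.05, 0.75, 0], [0, 0, 0]], [[-0.05, 0.75, 0], [0, 0, 0]], [[-0.05, 0.75, 0], [0, 0, 0]]])

```text
time: 17.45
eef_pos: [594.2, -49.8, 137.8]
tcp_rot: [[-0.916, 0.401, 0.0], [0.401, 0.916, -0.0], [-0.0, 0.0, -1.0]]
wrist_force: [0.0, 0.1, -0.5]
finger_gap: 0.631
grip_force: 30.5
```

```bash
python3 - <<'E'
from h import *
im,cam=snap("wrist");o=get_obs();print(o['time'],o['eef_pos'],o['finger_gap'],togo([594,-48.8,78.7]))
cv2.imwrite('pics/w6.png',im[110:370,180:460]);print(proj(cam,[594,-48.8,76])-[180,110])
E
```

```text
17.5 [594.24474486 -49.61359733 137.81934202] 0.6291988302116642 [0.05576133 0.06452118 5.91192964]
[139.47483984 103.74543788]
```

View pics/w6.png

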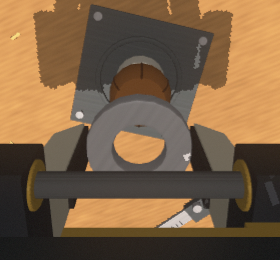

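The ring is held level between the fingers at (139,138), and the bead stands upright below it, centred at column 141. Lowering.

>>> jog_arm(increments=[[[0.05, 0.05, 3], [0, 0, 0]], [[0.05, 0.05, 4.8], [0, 0, 0]], [[0.05, 0.05, 5.4], [0, 0, 0]], [[0.05, 0.05, 5.6], [0, 0, 0]], [[0.05, 0.05, 5.6], [0, 0, 0]], [[0.05, 0.05, 5.6], [0, 0, 0]], [[0.05, 0.05, 5.6], [0, 0, 0]], [[0.05, 0.05, 5.6], [0, 0, 0]]])

```text
time: 18.3
eef_pos: [594.5, -48.3, 82.4]
tcp_rot: [[-0.917, 0.399, 0.001], [0.399, 0.917, -0.0], [-0.001, 0.0, -1.0]]
wrist_force: [0.6, -0.9, -2.3]
finger_gap: 0.63
grip_force: 30.5
```

>>> jog_arm(increments=[[[0, 0, 0.05], [0, 0, 0]], [[0, 0, 0.1], [0, 0, 0]], [[0, 0, 0.15], [0, 0, 0]], [[0, 0, 0.2], [0, 0, 0]], [[0, 0, 0.2], [0, 0, 0]]])

```text
time: 18.8
eef_pos: [594.1, -48.2, 79.6]
tcp_rot: [[-0.917, 0.399, -0.0], [0.399, 0.917, 0.0], [0.0, 0.0, -1.0]]
wrist_force: [-0.7, 0.6, -0.8]
finger_gap: 0.633
grip_force: 30.5
```

>>> jog_arm(increments=[[[0, 0, 0.05], [0, 0, 0]], [[0, 0, 0.1], [0, 0, 0]], [[0, 0, 0.12], [0, 0, 0]], [[0, 0, 0.12], [0, 0, 0]]])

```text
time: 19.2
eef_pos: [594.2, -48.2, 78.6]
tcp_rot: [[-0.917, 0.399, 0.0], [0.399, 0.917, 0.0], [-0.0, 0.0, -1.0]]
wrist_force: [0.1, -0.3, 0.8]
finger_gap: 0.63
grip_force: 30.5
```

Just touching. Releasing and rising.

>>> jog_arm(increments=[[[0, 0, 0.05], [0, 0, 0]], [[0, 0, 0.05], [0, 0, 0]]])

```text
time: 19.4
eef_pos: [594.3, -48.3, 78.6]
tcp_rot: [[-0.917, 0.399, 0.001], [0.399, 0.917, -0.0], [-0.001, 0.0, -1.0]]
wrist_force: [-2.4, -0.2, 4.3]
finger_gap: 0.635
grip_force: 30.5
```

>>> jog_arm(increments=[[[0, 0, 0], [0, 0, 0]], [[0, 0, 0], [0, 0, 0]], [[0, 0, 0], [0, 0, 0]], [[0, 0, 0], [0, 0, 0]], [[0, 0, 0], [0, 0, 0]], [[0, 0, -3], [0, 0, 0]], [[0, 0, -6], [0, 0, 0]], [[0, 0, -9], [0, 0, 0]]], hand=100)

```text
time: 20.2
eef_pos: [593.9, -48.2, 168.8]
tcp_rot: [[-0.917, 0.399, -0.001], [0.399, 0.917, 0.0], [0.001, -0.0, -1.0]]
wrist_force: [1.0, -0.3, 1.1]
finger_gap: 1.001
grip_force: 0.0
```

>>> jog_arm(increments=[[[4, 0, -1], [0, 0, 0]], [[8, 0, -1], [0, 0, 0]], [[12, 0, -1], [0, 0, 0]], [[16, 0, -1], [0, 0, 0]], [[16, 0, -1], [0, 0, 0]], [[16, 0, -1], [0, 0, 0]]])

```text
time: 20.8
eef_pos: [447.6, 15.8, 178.6]
tcp_rot: [[-0.917, 0.399, 0.002], [0.399, 0.917, -0.0], [-0.002, 0.0, -1.0]]
wrist_force: [-0.6, -0.9, 0.6]
finger_gap: 1.0
grip_force: 0.0
```

```bash
python3 - <<'E'
from h import *
im,t=snap("top");p=np.array([594,-48.5,88]);print(near(t,light(im),p),proj(t,p))
im2,s=snap("side");u,v=proj(s,[594,-48.5,50]).astype(int);print(get_obs()['time'],get_obs()['eef_pos'])
for z in (12,42,82): print(proj(s,[594,-48.5,z+6])-[u-40,v-40])
cv2.imwrite('pics/end.png',cv2.resize(im2[v-40:v+40,u-40:u+40],None,fx=5,fy=5))
E
```

```text
[((344.5405578613281, 158.75120544433594), array([551.8, -62.1]), 105.5)] [338.06382682 139.35108271]
20.9 [448.69915627  15.28455188 178.33543806]
[40.01337801 52.00073833]
[40.60209072 40.93347758]
[41.40982356 25.63451092]
```

View pics/end.png

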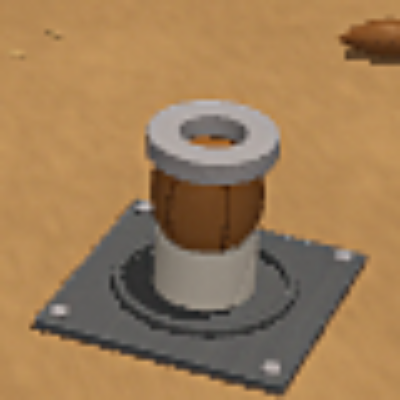

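The stack stands upright, with the ring (213,132), bead (208,205) and collar (207,275) in line, and the arm is clear. (The top-view blob had merged with the gripper.) Handing in.

```bash
python3 -c "
from station import job
print(job.sign_off())"
```

```text
the job is handed in; nothing more can be done
None
```

The collar, bead and wide ring stand stacked upright in the nest with the arm clear; the job was handed in at about 21 s, and the hand-in returned no verdict.

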